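# Fit the cell in the microscope lamp's power unit

## Task

Fit the thicker of the two cells into the open cradle on the white lamp power unit: first bring its flat end down against the spring contact with the button end still up, then press the button end down until it snaps in under the metal lip and the cell lies flat and held. Leave the thinner cell in its rest and do not shove the cover or the bottles about.

Things in the scene. Friction and masses are not known exactly. Their poses are not given: they have to be found in the camera images.
- cell: The thicker cell: smooth grey cylinder 26 mm in diameter, 70 mm long over all, about 95 g. Origin on its axis at mid length; x axis along the cylinder towards the flat end (+x, wide steel band). The button end (-x) has a black band and a steel button 10 mm in diameter standing out 2 mm. Starts lying level in a low black rest, axis 23 mm above the bench.
- cell_flat_end (a point): Centre of the flat end face of the thicker cell.
- cell_button_end (a point): Centre of the tip of the button of the thicker cell.
- thin_cell: The thinner cell, to be left alone: same look, 18 mm in diameter, 65 mm long, lying in the second rest. Origin on its axis at mid length.
- unit: White lamp power unit, fixed to the bench, 190 x 110 mm, 28 mm high; its flat top (the deck) carries an open cradle for one cell. Origin under its centre on the bench; x axis along the cradle, from the fixed contact (-x) to the spring contact (+x), y across. Beyond the spring a housing (x 48 to 66 mm, 24 mm high) and a knob (14 mm high) stand on the deck.
- cradle (a point): Middle of the cradle, on the deck (28 mm above the bench); axes as the unit's. A seated cell lies on the deck here, axis 13 mm above it. Side guides 30 mm apart with tops flared outwards, 18 mm high, at x 14 to 48 mm and x -41 to -26 mm, and 48 mm high cheeks 34 mm apart at x -41 to -29 mm keep the cell central; between x -26 and 14 mm the deck is clear for fingers.
- lip (a point): Middle of the lip's inner edge. Fixed contact: steel wall 26 mm wide, 40 mm high, inner face at x = -35 mm of the unit. Its lip reaches 5 mm inwards: edge at x = -30 mm, 29 mm above the deck; from there a ramp leans back 25 degrees from upright to the wall's top. Pressed down near its button end, a tilted cell slides down this ramp, pushes the spring back and snaps under.
- spring_face (a point): Centre of the spring contact's front face: a steel plunger, head 12 mm in diameter with a flat 6 mm tip, axis 10 mm above the deck. Free, its face stands at x = +31 mm of the unit; it yields towards +x by up to 13 mm. A cell set in flat end low against it, tilted about 30 degrees, rests with its button end on the lip's ramp.
- spring (a joint): How far the spring contact is pushed back, m: 0 free, 0.004 with a seated cell, about 0.005 to 0.008 while the cell passes the lip. Spring 500 N/m with 1 N preload. Pressing the button end home takes roughly 5 to 12 N downwards on the cell, easiest down and a little towards the spring.
- cover: The cradle's white cover, 100 x 50 x 12 mm, lying on the bench; a bystander. Origin under its centre.
- dropper: Amber dropper bottle, 25 mm in diameter, 72 mm high, standing; a bystander. Origin under its centre.
- wash_bottle: White wash bottle, 64 mm in diameter, 145 mm high plus a thin spout, standing; a bystander. Origin under its centre.
- rest_a: Low black rest under the thicker cell, fixed, 64 x 36 mm, origin under its centre, x along the cell. It carries the cell only at two saddles, 14 mm high, 22 to 32 mm either side of the middle; between them is only a 3 mm thick base, so fingers can close on the cell's middle from above. An equal rest holds the thinner cell; which stands where varies.

How it is judged:
On the way:
1. the thicker cell's flat end is against the spring contact while its button end is still above the lip's edge (distance between cell_flat_end and spring_face below 0.015 m and z of cell_button_end in the frame of cradle above 0.029 m and value of joint spring above 0.0008 m), for 0.05 s.
At the end, for the whole second after the job is handed in: the thicker cell lies level in the cradle, both end centres less than 16 mm above the deck, along the cradle's axis within 4 degrees, its button end back under the lip (tip within 2.5 mm of the fixed contact wall), its flat end pushing the spring contact back by more than 2 mm; at rest (z of each of cell_button_end, cell_flat_end in the frame of cradle below 0.016 m and x of cell_button_end in the frame of cradle below -0.0325 m and x of cell_flat_end in the frame of cradle above 0.033 m and angle between the x axis of cell and the x axis of unit, either way round below 0.07 rad and value of joint spring above 0.002 m and linear speed of cell below 0.01 m/s); the robot touches nothing.
It fails at once if the thinner cell is taken or moved by more than 20 mm (distance of thin_cell from where it was at the start of the episode above 0.02 m).
It fails at once if the cover is shoved more than 30 mm (distance of cover from where it was at the start of the episode above 0.03 m).
It fails at once if the dropper bottle or the wash bottle is shoved more than 30 mm or knocked over (distance of any of dropper, wash_bottle from where it was at the start of the episode above 0.03 m or angle between any of dropper, wash_bottle's own z axis and vertical above 0.5 rad).
It also fails if it takes over 42 s, if anything falls off the work surface, if the arm or the gripper's body presses on something with over 40 N, if the wrist force passes 120 N, or if a joint passes its speed limit or range.

## Robot

A 7-joint arm with a two-finger parallel gripper is mounted at the origin on the work surface. World frame = base frame: x ahead of the robot, y to its left, z up, the work surface at z = 0. Lengths are in m, angles in rad, forces in N, time in s.
With the tool pointing down it reaches from about 0.4 to 0.925 m from the base axis. Payload 5.6 kg.
Tool frame: the origin (TCP) lies at the very end of the fingers, on their centre line; the grasp point (between the pads) lies 19 mm behind it; z points along the fingers, y is the line along which they close (so a half turn about z gives the same grasp; the last joint's range is limited). The gripper opens to 85 mm and grips with 20 to 120 N. Pads are 22 mm wide; open, the fingers measure 114 mm over their backs; the gripper's body (76 mm by 85 mm) begins 54 mm behind the grasp point. The pads swing forward as they close: fully open they stand 13 mm farther back than shut.
Start: joints at [1.27, 0.468, -0.012, 1.603, 0.006, 1.071, -0.056], TCP at [0.166, -0.629, 0.231] pointing down, gripper open.
Joint ranges: [-2.53, 2.53], [-0.31, 2.02], [-1.57, 1.55], [0.28, 2.44], [-1.29, 4.43], [0.15, 1.84], [-2.92, 2.92]. Speed limits (rad/s): [2.57, 2.57, 3.14, 3.14, 3.14, 3.14, 3.14].

## Interface

Orientations are given as a unit quaternion [w, x, y, z].
In Python, from workcell import arm gives the robot as it stands.
- The arm moves only by the tool jog_arm, called after ">>>" as name(argument=value, ...) on one line, values as JSON. Schema: {"type":"object","properties":{"ticks":{"type":"array","items":{"type":"array","items":{"type":"number"},"minItems":6,"maxItems":6},"minItems":1,"maxItems":10},"jaw":{"type":"number"},"clamp_n":{"type":"number"},"only":{"type":"string"},"quiet":{"type":"boolean"},"lines":{"type":"string"}},"required":["ticks"],"additionalProperties":false}. ticks is a list of rows, 1 to 10 of them, each of 6 numbers: dx, dy, dz in parts of the range, where 1.0 means 1 m, then a rotation vector rx, ry, rz in normalised numbers (1 is pi rad); each row is the pose to reach, as a shift and turn from the pose commanded when the call began, along the tool's axes at that moment; what a row does not reach only later rows make up. A row lasts 1/8 s, in which the tool goes at most 0.0625 m and 0.188 rad, less where a joint would pass 70% of its speed; a pose out of reach is approached as far as the arm can. jaw is the finger opening in m, set as the call begins (left out keeps the last). The fingers move at their own pace and stop on an object; clamp_n is the grip in N (left out, the last holds). Time passes only in rows, so rows that do not move let the fingers close. The tool returns the time, the measured TCP pose, the force, the opening and the grip force at its end. only (a regular expression) keeps the lines of the reply that match it, lines (a string "A,B") keeps lines A to B, and quiet returns only ok. A shift or turn number past 1, either way, is cut back to 1. Input that does not fit is refused with a message, and nothing moves.
- arm.get_obs(): the state, without advancing time (a new reading comes with each control period).
- arm.read_camera(name): name is "scene" or "top"; returns a dict with "img" (384x512x3 uint8, red, green, blue), "fx", "fy", "cx", "cy" (pixels), "world_from_camera" (4x4, takes a point from camera to world coordinates). Camera axes: x right, y down, z forward; pixel columns grow to the right and rows downward; lengths in m; the calibration is good to about 2 mm. A picture is of the moment at which its call begins. There is no depth.
- arm.sign_off(): hands the job in; it is judged then, once.
The state is a dict: "time_s": time; "joint_pos": joint angles; "joint_vel": joint speeds; "effort": joint torques, N m; "tcp_pos": TCP position; "orientation": TCP orientation; "contact_force": force on the tool from outside, world axes, zero at the start; "moment": the same for the moment, N m; "gripper_width": finger opening in m; "finger_force": force on a finger pad.
Only numpy, scipy, OpenCV 4.12 (cv2) and the standard library are available. Lean on these libraries where they do the work, as an engineer would, in place of code of your own. Each camera call takes 0.05 s, during which the arm holds its last target. There are 200 camera calls.

## Working session

There is one attempt and no reset: what is moved stays moved. The work goes in short steps, Python scripts to look and compute and a tool call to move; the robot and the scene stay as the last step left them, time stands still between calls to the robot, and variables do not carry over. Pictures are saved under pics/ and viewed, at most 11 in all, crops included, and the job is handed in when it is done.

```bash
mkdir -p pics; ls; python3 - <<'E'
from workcell import arm
import cv2,numpy as np
np.set_printoptions(precision=4,suppress=True)
for n in("scene","top"):
    c=arm.read_camera(n); cv2.imwrite(f"pics/{n}0.png",c["img"][:,:,::-1]); print(n,c["fx"],c["fy"],c["cx"],c["cy"]);print(c["world_from_camera"])
o=arm.get_obs();print(o["time_s"],o["tcp_pos"],o["orientation"],o["gripper_width"])
E
```

```text
pics
workcell.py
scene 492.42903753496125 492.42903753496125 250.88657336001808 193.22853251297238
[[ 0.7193  0.5019 -0.4803  1.0975]
 [ 0.6946 -0.507   0.5103 -0.4731]
 [ 0.0126 -0.7007 -0.7133  0.7663]
 [ 0.      0.      0.      1.    ]]
top 477.2422263581844 477.2422263581844 255.22805804555685 200.7240212517685
[[-0.0133 -0.9783  0.2066  0.3719]
 [-0.9999  0.0129 -0.0033  0.0041]
 [ 0.0005 -0.2066 -0.9784  1.195 ]
 [ 0.      0.      0.      1.    ]]
0.1 [ 0.1655 -0.6281  0.2304] [-0.0008  0.9917  0.1285 -0.0002] 0.08554420274593996
```

View pics/top0.png

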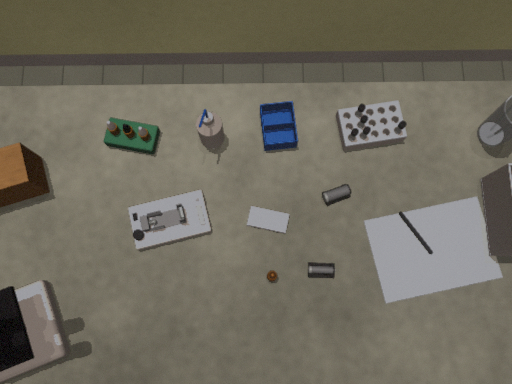

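View pics/scene0.png

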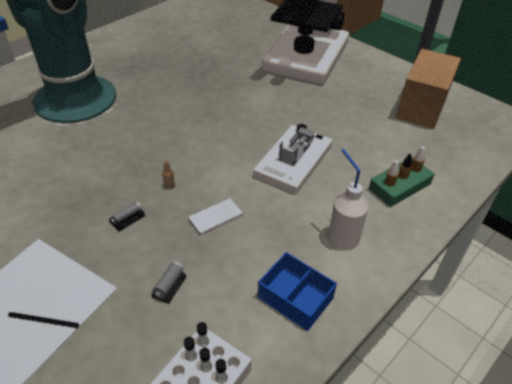

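The top view shows the unit at (170,220) and cells at (336,194), likely the thick one, and (321,270). The cover is at (268,219), the dropper at (272,276) and the wash bottle at (210,130). In the scene view the unit is at (294,155) and the thick cell at (169,281). I'll enlarge these.

```bash
python3 - <<'E'
import cv2,numpy as np
t=cv2.imread("pics/top0.png");s=cv2.imread("pics/scene0.png")
def cr(im,x,y,w,h,f): return cv2.resize(im[y:y+h,x:x+w],None,fx=f,fy=f,interpolation=cv2.INTER_CUBIC)
a=cr(t,122,182,100,75,4);b=cr(t,300,175,66,50,6)[:300,:396];b=np.pad(b,((0,0),(0,4),(0,0)))
c=cr(s,245,115,100,75,4);d=cr(s,140,252,66,50,6);d=np.pad(d,((0,0),(0,4),(0,0)))
cv2.imwrite("pics/crop.png",np.vstack([np.hstack([a,b]),np.hstack([c,d])]))
E
```

```text
(no output)
```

View pics/crop.png

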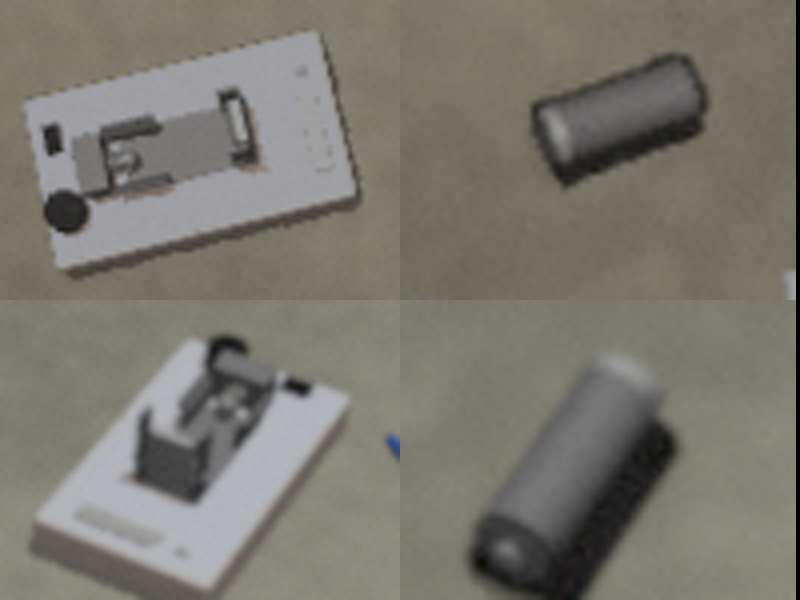

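```bash
cat > h.py <<'E'
import numpy as np,cv2
K={"scene":(492.429,250.8866,193.2285),"top":(477.2422,255.2281,200.724)}
def ray(c,px,z):
    f=c["fx"];M=c["world_from_camera"];px=np.atleast_2d(px).astype(float)
    d=np.c_[(px[:,0]-c["cx"])/f,(px[:,1]-c["cy"])/f,np.ones(len(px))]@M[:3,:3].T
    o=M[:3,3];return o+d*((z-o[2])/d[:,2])[:,None]
E
python3 - <<'E'
from workcell import arm
from h import *
np.set_printoptions(precision=4,suppress=True)
for n,U,C in(("top",(125,185,90,70),(315,180,40,32)),("scene",(245,118,95,80),(148,256,42,48))):
    c=arm.read_camera(n);im=c["img"][:,:,::-1].copy();f=4
    def crop(r):
        x,y,w,h=r;return cv2.resize(im[y:y+h,x:x+w],None,fx=f,fy=f,interpolation=cv2.INTER_CUBIC)
    topx=lambda p,r:(np.asarray(p,float)+.5)/f-.5+np.array(r[:2])
    a=crop(U);g=a.min(2);
    m=cv2.threshold(g,0,255,cv2.THRESH_OTSU)[0];print(n,"otsu",m)
    mk=(g>135).astype(np.uint8)*255
    ct=max(cv2.findContours(mk,cv2.RETR_EXTERNAL,cv2.CHAIN_APPROX_NONE)[0],key=cv2.contourArea)
    hull=cv2.convexHull(ct)
    w=ray(c,topx(hull[:,0],U),.028)[:,:2]
    r=cv2.minAreaRect(w.astype(np.float32)*1000);print("unit",r)
    print(cv2.boxPoints(r))
    b=crop(C);hsv=cv2.cvtColor(b,cv2.COLOR_BGR2HSV)
    mk2=((hsv[:,:,1]<45)&(hsv[:,:,2]>72)).astype(np.uint8)*255
    ct=max(cv2.findContours(mk2,cv2.RETR_EXTERNAL,cv2.CHAIN_APPROX_NONE)[0],key=cv2.contourArea)
    px=topx(ct[:,0],C);w=ray(c,px,.023)[:,:2]*1000
    r=cv2.minAreaRect(w.astype(np.float32));print("cell",r,cv2.minAreaRect(px.astype(np.float32)))
    cv2.drawContours(a,[hull],-1,(0,0,255),1);cv2.drawContours(b,[ct],-1,(0,0,255),1)
    P=np.zeros((300,780,3),np.uint8);P[:a.shape[0],:a.shape[1]]=a[:300];b=cv2.resize(b,None,fx=1.5,fy=1.5);P[:b.shape[0],400:400+b.shape[1]]=b[:300]
    cv2.imwrite(f"pics/m_{n}.png",P)
x=np.vstack([cv2.imread(f"pics/m_{n}.png") for n in("top","scene")]);cv2.imwrite("pics/m.png",x)
E
```

```text
top otsu 128.0
unit ((576.59375, 215.61328125), (108.17892456054688, 187.86854553222656), 13.532007217407227)
[[502.0263 294.2836]
 [545.9854 111.6304]
 [651.1612 136.943 ]
 [607.2021 319.5962]]
cell ((630.406982421875, -199.83242797851562), (102.69993591308594, 81.83631896972656), 89.24240112304688) ((334.4999694824219, 195.49998474121094), (39.74999237060547, 31.749996185302734), 0.0)
scene otsu 142.0
unit ((581.2620849609375, 217.1163330078125), (111.67616271972656, 192.55885314941406), 13.533784866333008)
[[504.4433 297.6552]
 [549.5057 110.4432]
 [658.0808 136.5775]
 [613.0185 323.7894]]
cell ((640.13134765625, -202.11131286621094), (77.93045043945312, 109.4526596069336), 48.9962043762207) ((168.5, 279.5), (47.75, 41.75), 90.0)
```

View pics/m.png

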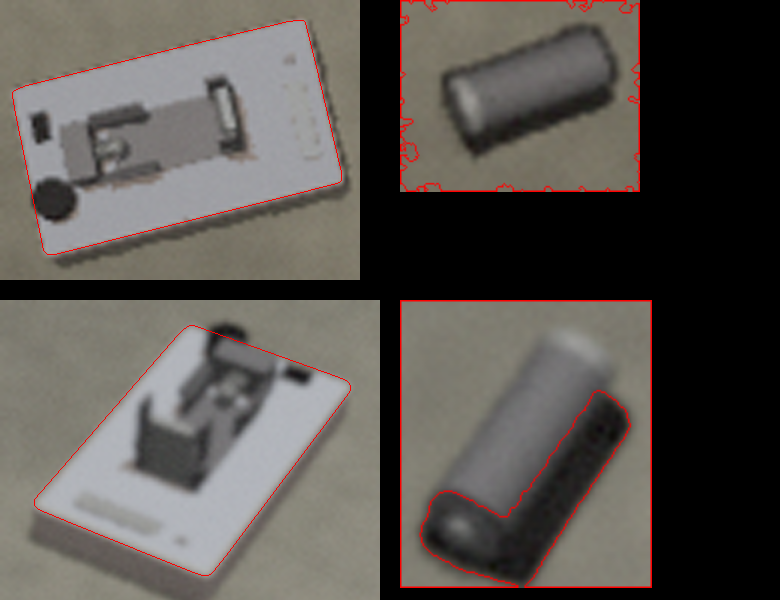

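The red outlines fit the deck in both views, and the two rectangles agree to a few mm. The cell mask failed, so I'll redo it in Lab colour.

```bash
python3 - <<'E'
from workcell import arm
from h import *
np.set_printoptions(precision=4,suppress=True)
f=6;P=np.zeros((600,780,3),np.uint8)
for k,(n,C) in enumerate((("top",(315,180,40,32)),("scene",(148,256,42,48)))):
    c=arm.read_camera(n);im=c["img"][:,:,::-1].copy();x,y,w,h=C
    b=cv2.resize(im[y:y+h,x:x+w],None,fx=f,fy=f,interpolation=cv2.INTER_CUBIC)
    L,_,bb=cv2.split(cv2.cvtColor(cv2.GaussianBlur(b,(0,0),2),cv2.COLOR_BGR2LAB))
    t=cv2.threshold(bb,0,255,cv2.THRESH_OTSU)[0];print(n,t)
    for j,lo in enumerate((75,0)):
        mk=((bb<=t)&(L>lo)).astype(np.uint8)*255
        mk=cv2.morphologyEx(mk,cv2.MORPH_OPEN,np.ones((15,15)))
        ct=max(cv2.findContours(mk,cv2.RETR_EXTERNAL,cv2.CHAIN_APPROX_NONE)[0],key=cv2.contourArea)
        r=cv2.minAreaRect(ct);p=(cv2.boxPoints(r)+.5)/f-.5+np.array([x,y])
        print(lo,r,p.round(1).tolist(),"\n",ray(c,p,.023)[:,:2])
        v=b.copy();cv2.drawContours(v,[ct],-1,(0,0,255),1);P[k*300:k*300+v.shape[0],j*390:j*390+v.shape[1]]=v[:300]
cv2.imwrite("pics/m2.png",P)
E
```

```text
top 133.0
75 ((131.0646209716797, 76.81829071044922), (60.251502990722656, 161.93826293945312), 69.775146484375) [[322.0, 192.3], [347.4, 183.0], [350.8, 192.4], [325.5, 201.8]] 
 [[ 0.6387 -0.1684]
 [ 0.662  -0.2335]
 [ 0.6375 -0.241 ]
 [ 0.6143 -0.1761]]
0 ((133.26535034179688, 88.02291870117188), (89.6241455078125, 176.35345458984375), 69.1666259765625) [[320.4, 192.5], [347.9, 182.0], [353.2, 196.0], [325.7, 206.5]] 
 [[ 0.6383 -0.1643]
 [ 0.6645 -0.235 ]
 [ 0.6282 -0.2464]
 [ 0.6023 -0.1761]]
scene 131.0
75 ((130.91061401367188, 125.02139282226562), (84.68067932128906, 206.83139038085938), 34.72127914428711) [[153.8, 286.6], [173.4, 258.2], [185.0, 266.3], [165.4, 294.6]] 
 [[ 0.6359 -0.2303]
 [ 0.6124 -0.1657]
 [ 0.6418 -0.1625]
 [ 0.6636 -0.2264]]
0 ((131.6538543701172, 160.06370544433594), (127.75554656982422, 263.8346252441406), 34.08887481689453) [[148.4, 294.5], [173.0, 258.1], [190.7, 270.0], [166.0, 306.4]] 
 [[ 0.6422 -0.2471]
 [ 0.6116 -0.1659]
 [ 0.6555 -0.1607]
 [ 0.6829 -0.2407]]
```

View pics/m2.png

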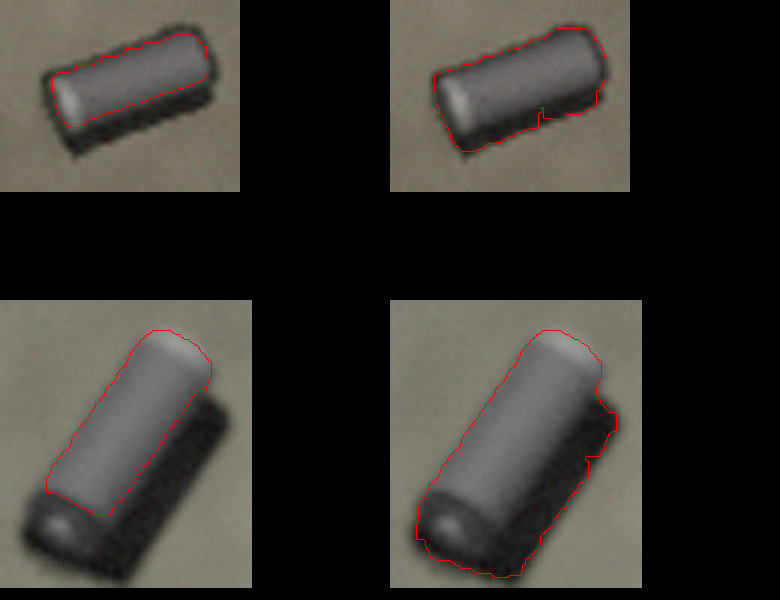

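Measured so far:
- **Unit:** centre about (0.578, 0.216), +x yaw 103.5°. Its size matches 190x110 within 3 mm.
- **Thick cell:** axis yaw about 109.6°, flat end about (0.6275, -0.1705), centre about (0.639, -0.2035). Its 26x70 mm size checks out.

Plan: grip 5 mm towards the button end and carry it over level. Then tilt it 30°, push the flat end against the spring, level it while pushed and release.

```bash
cat >> h.py <<'E'
from scipy.spatial.transform import Rotation as Ro
U=np.array([.5785,.2165]);UY=103.5
def rot(yaw,tilt=0): # tool x along yaw, z down, tilt deg drops +x end
    y=np.deg2rad(yaw);B=np.array([[np.cos(y),np.sin(y),0],[np.sin(y),-np.cos(y),0],[0,0,-1]]).T
    return Ro.from_matrix(B)*Ro.from_rotvec([0,-np.deg2rad(tilt),0])
def pose():
    from workcell import arm
    o=arm.get_obs();q=o["orientation"];return np.array(o["tcp_pos"]),Ro.from_quat([q[1],q[2],q[3],q[0]]),o
def delta(p,R,p0=None,R0=None):
    if p0 is None:p0,R0,_=pose()
    return np.r_[R0.inv().apply(np.array(p)-p0),(R0.inv()*R).as_rotvec()].round(4)
E
python3 -c "
from h import *
print(delta([.6409,-.2082,.12],rot(109.6)))"
```

```text
[ 5.6670e-01 -2.8510e-01  1.1110e-01 -5.0000e-04 -4.0000e-04 -1.6551e+00]
```

Units first: turns go in shares of pi rad. So -1.655 rad is -0.5268.

>>> jog_arm(ticks=[[0.567, -0.285, 0.05, 0, 0, -0.5268], [0.567, -0.285, 0.05, 0, 0, -0.5268], [0.567, -0.285, 0.05, 0, 0, -0.5268], [0.567, -0.285, 0.05, 0, 0, -0.5268], [0.567, -0.285, 0.05, 0, 0, -0.5268], [0.567, -0.285, 0.05, 0, 0, -0.5268], [0.567, -0.285, 0.05, 0, 0, -0.5268], [0.567, -0.285, 0.05, 0, 0, -0.5268], [0.567, -0.285, 0.05, 0, 0, -0.5268], [0.567, -0.285, 0.05, 0, 0, -0.5268]], jaw=0.06, clamp_n=60)

```text
time_s: 1.55
tcp_pos: [0.6339, -0.2152, 0.1819]
orientation: [0.0, 0.576, 0.817, -0.0]
contact_force: [1.7, -0.9, 0.8]
gripper_width: 0.06
finger_force: 0.0
```

>>> jog_arm(ticks=[[0, 0, 0, 0, 0, 0], [0, 0, 0, 0, 0, 0]])

```text
time_s: 1.8
tcp_pos: [0.6323, -0.2163, 0.1817]
orientation: [-0.0, 0.576, 0.817, -0.001]
contact_force: [0.4, -0.2, -0.6]
gripper_width: 0.0601
finger_force: 0.0
```

```bash
python3 -c "
from h import *
print(delta([.6409,-.2082,.012],rot(109.6)))"
```

```text
[ 0.0047  0.011   0.1697 -0.0012  0.      0.0002]
```

>>> jog_arm(ticks=[[0.0047, 0.011, 0.05, 0, 0, 0], [0.0047, 0.011, 0.1, 0, 0, 0], [0.0047, 0.011, 0.13, 0, 0, 0], [0.0047, 0.011, 0.15, 0, 0, 0], [0.0047, 0.011, 0.162, 0, 0, 0], [0.0047, 0.011, 0.17, 0, 0, 0], [0.0047, 0.011, 0.17, 0, 0, 0], [0.0047, 0.011, 0.17, 0, 0, 0]])

```text
time_s: 2.8
tcp_pos: [0.6421, -0.2081, 0.0132]
orientation: [0.001, 0.576, 0.817, 0.0]
contact_force: [-0.5, 0.2, 0.3]
gripper_width: 0.0596
finger_force: 0.0
```

```bash
python3 - <<'E'
from workcell import arm
import cv2,numpy as np
a=[]
for n,(x,y) in(("top",(305,160)),("scene",(130,240))):
    i=arm.read_camera(n)["img"][:,:,::-1];a.append(cv2.resize(i[y:y+75,x:x+75],None,fx=5,fy=5,interpolation=cv2.INTER_CUBIC))
cv2.imwrite("pics/g.png",np.hstack(a))
E
```

```text
(no output)
```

View pics/g.png

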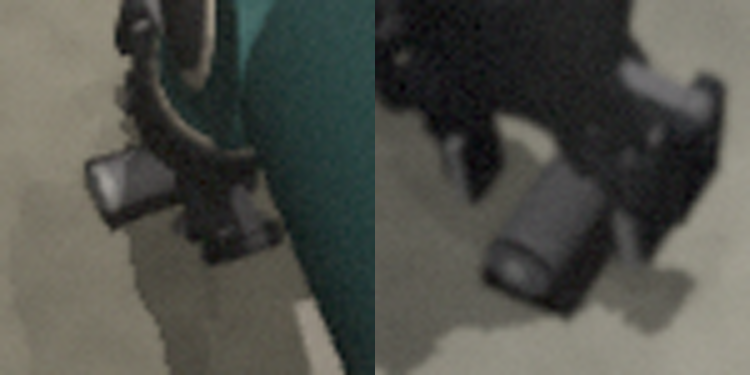

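The cell lies between the open fingers in both views: flat end at about (326,196) in top, button end at about (234,293) in scene. I'll close and lift.

>>> jog_arm(ticks=[[0, 0, 0, 0, 0, 0], [0, 0, 0, 0, 0, 0], [0, 0, 0, 0, 0, 0], [0, 0, 0, 0, 0, 0], [0, 0, 0, 0, 0, 0], [0, 0, 0, 0, 0, 0]], jaw=0.0, clamp_n=60)

```text
time_s: 3.65
tcp_pos: [0.6419, -0.208, 0.0126]
orientation: [0.0, 0.576, 0.817, 0.0]
contact_force: [0.3, 0.6, 5.4]
gripper_width: 0.0242
finger_force: 59.0
```

>>> jog_arm(ticks=[[0, 0, -0.04, 0, 0, 0], [0, 0, -0.09, 0, 0, 0], [0, 0, -0.14, 0, 0, 0], [0, 0, -0.17, 0, 0, 0], [0, 0, -0.17, 0, 0, 0]])

```text
time_s: 4.28
tcp_pos: [0.6425, -0.2082, 0.1843]
orientation: [0.002, 0.577, 0.817, 0.001]
contact_force: [0.9, -0.3, -1.8]
gripper_width: 0.0239
finger_force: 59.1
```

```bash
python3 -c "
from h import *
print(delta([*U,.2],rot(103.5)))"
```

```text
[ 0.4216  0.0821 -0.0165  0.0032  0.0024  0.1061]
```

In the tool's units: 0.106 rad is 0.0337.

>>> jog_arm(ticks=[[0.4216, 0.082, -0.0165, 0, 0, 0.0337], [0.4216, 0.082, -0.0165, 0, 0, 0.0337], [0.4216, 0.082, -0.0165, 0, 0, 0.0337], [0.4216, 0.082, -0.0165, 0, 0, 0.0337], [0.4216, 0.082, -0.0165, 0, 0, 0.0337], [0.4216, 0.082, -0.0165, 0, 0, 0.0337], [0.4216, 0.082, -0.0165, 0, 0, 0.0337], [0.4216, 0.082, -0.0165, 0, 0, 0.0337], [0.4216, 0.082, -0.0165, 0, 0, 0.0337]])

```text
time_s: 5.4
tcp_pos: [0.5766, 0.2156, 0.1966]
orientation: [-0.001, 0.619, 0.785, -0.002]
contact_force: [0.8, -0.9, -1.5]
gripper_width: 0.024
finger_force: 59.1
```

```bash
python3 - <<'E'
from workcell import arm
from h import *
np.set_printoptions(precision=4,suppress=True)
c=arm.read_camera("scene");cv2.imwrite("pics/s2.png",c["img"][:,:,::-1])
p,R,_=pose();print(p,R.as_matrix())
# project TCP, expected cell
M=np.linalg.inv(c["world_from_camera"])
for q in([0,0,-.011],[.04,0,-.011],[-.03,0,-.011]):
    w=p+R.apply(q);v=M[:3,:3]@w+M[:3,3];print(c["fx"]*v[0]/v[2]+c["cx"],c["fy"]*v[1]/v[2]+c["cy"])
i=c["img"][60:210,200:400,::-1];cv2.imwrite("pics/s2c.png",cv2.resize(i,None,fx=4,fy=4,interpolation=cv2.INTER_CUBIC))
E
```

```text
[0.5772 0.2147 0.1969] [[-0.2321  0.9727 -0.0024]
 [ 0.9727  0.2321 -0.002 ]
 [-0.0014 -0.0028 -1.    ]]
298.4354830954677 85.48282752749559
307.0920122534905 76.33355278332934
291.66101056822214 92.64291551046429
```

View pics/s2c.png

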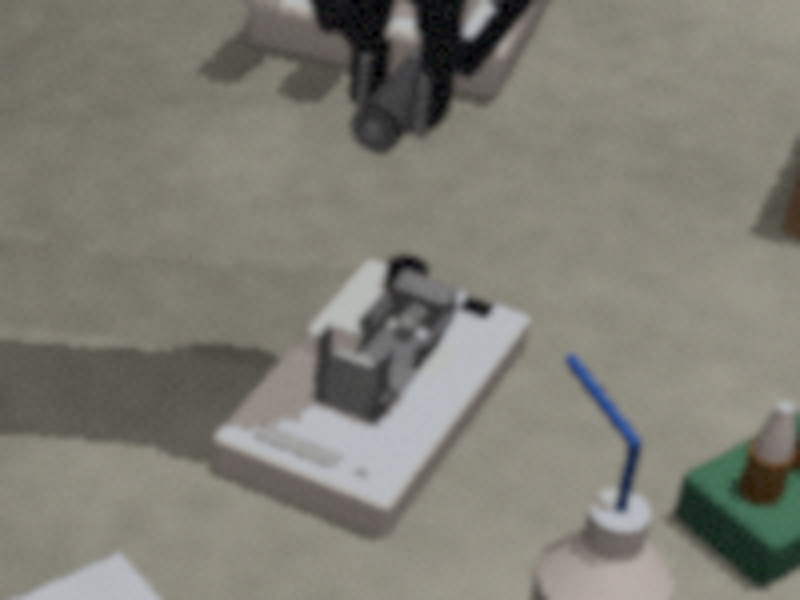

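```bash
cat >> h.py <<'E'
U=np.array([.5775,.2155]);FX=.040
def tgt(fx,fz,tilt,fy=0):  # flat-end centre at unit x,z-above-deck (mm)
    R=rot(UY,tilt);a=np.deg2rad(UY);ux=np.array([np.cos(a),np.sin(a)]);uy=np.array([-ux[1],ux[0]])
    F=np.r_[U+ux*fx/1e3+uy*fy/1e3,.028+fz/1e3];return F-R.apply([FX,0,-.0107]),R
E
python3 -c "
from h import *
print(delta(*tgt(24,75,38)))"
```

```text
[-1.330e-02  8.000e-04  7.770e-02 -3.200e-03 -6.618e-01 -4.000e-04]
```

In the tool's units: -0.662 rad is -0.2107.

>>> jog_arm(ticks=[[0, 0, 0.02, 0, -0.0541, 0], [-0.005, 0, 0.04, 0, -0.1082, 0], [-0.01, 0, 0.06, -0.0006, -0.1592, 0], [-0.0133, 0.001, 0.0777, -0.001, -0.2107, 0], [-0.0133, 0.001, 0.0777, -0.001, -0.2107, 0], [-0.0133, 0.001, 0.0777, -0.001, -0.2107, 0]])

```text
time_s: 6.2
tcp_pos: [0.5824, 0.2023, 0.1216]
orientation: [0.256, 0.587, 0.742, -0.2]
contact_force: [0.1, -0.8, -1.4]
gripper_width: 0.0237
finger_force: 59.1
```

```bash
python3 - <<'E'
from workcell import arm
from h import *
np.set_printoptions(precision=4,suppress=True)
print(delta(*tgt(24,14,38)),delta(*tgt(24,75,38)))
a=[]
p,R,_=pose()
for n,(x,y) in(("top",(122,170)),("scene",(240,85))):
    c=arm.read_camera(n);i=c["img"][:,:,::-1];a.append(cv2.resize(i[y:y+100,x:x+100],None,fx=4,fy=4,interpolation=cv2.INTER_CUBIC))
    M=np.linalg.inv(c["world_from_camera"])
    for q in([.04,0,-.0107],[-.03,0,-.0107]):
        w=p+R.apply(q);v=M[:3,:3]@w+M[:3,3];print(n,4*(c["fx"]*v[0]/v[2]+c["cx"]-x),4*(c["fy"]*v[1]/v[2]+c["cy"]-y))
cv2.imwrite("pics/t1.png",np.hstack(a))
E
```

```text
[ 0.0388 -0.0019  0.0501  0.0017 -0.0026 -0.0033] [ 0.0014 -0.0017  0.002   0.0017 -0.0026 -0.0033]
top 121.42525229052558 175.9468253447758
top 202.227290876418 138.60342332627465
scene 242.53228846759885 140.7642244601729
scene 201.6514731253851 129.25034933642274
```

View pics/t1.png

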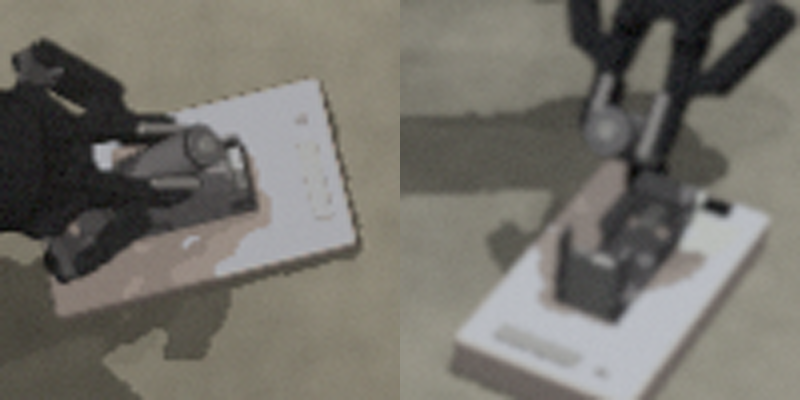

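The button tip sits at (203,143) in the top crop and (205,131) in the scene crop, within 2.5 mm of prediction. From that bias I shift the unit estimate to (0.5788, 0.2155) and descend.

```bash
sed -i '$!b' h.py; echo 'U=np.array([.5788,.2155])' >> h.py; python3 -c "
from h import *
print(delta(*tgt(24,35,38)),delta(*tgt(24,12,38)))"
```

```text
[ 0.0268 -0.0012  0.0344  0.0028 -0.0028 -0.0058] [ 0.0409 -0.0014  0.0526  0.0028 -0.0028 -0.0058]
```

In the tool's units: -0.006 rad is -0.0019.

>>> jog_arm(ticks=[[0.013, 0, 0.017, 0.001, -0.001, -0.0019], [0.0268, -0.001, 0.0344, 0.001, -0.001, -0.0019], [0.034, -0.001, 0.043, 0.001, -0.001, -0.0019], [0.038, -0.001, 0.048, 0.001, -0.001, -0.0019], [0.038, -0.001, 0.048, 0.001, -0.001, -0.0019], [0.038, -0.001, 0.048, 0.001, -0.001, -0.0019]])

```text
time_s: 7.05
tcp_pos: [0.5808, 0.2046, 0.0602]
orientation: [0.256, 0.583, 0.744, -0.202]
contact_force: [0.4, 0.4, -0.8]
gripper_width: 0.0242
finger_force: 59.1
```

```bash
python3 -c "
from h import *
print(delta(*tgt(24,12,38)))
print(delta(*tgt(30,12,34)))
print(delta(*tgt(34,13,30)))"
```

```text
[0.     0.0006 0.0051 0.0007 0.0016 0.0049]
[0.0056 0.0006 0.0041 0.0006 0.0714 0.0049]
[0.0092 0.0006 0.0036 0.0004 0.1412 0.005 ]
```

In the tool's units: 0.071 rad is 0.0226.

>>> jog_arm(ticks=[[0.003, 0.0006, 0.0042, 0, 0.0111, 0.001], [0.0056, 0.0006, 0.0041, 0, 0.0226, 0.0016], [0.0056, 0.0006, 0.0041, 0, 0.0226, 0.0016], [0.0056, 0.0006, 0.0041, 0, 0.0226, 0.0016]])

```text
time_s: 7.55
tcp_pos: [0.5811, 0.2062, 0.0537]
orientation: [0.23, 0.592, 0.751, -0.181]
contact_force: [-0.4, 1.3, 2.7]
gripper_width: 0.0239
finger_force: 59.4
```

>>> jog_arm(ticks=[[0.0018, 0, -0.0003, 0, 0.0111, 0], [0.0036, 0, -0.0005, 0, 0.0223, 0], [0.0036, 0, -0.0005, 0, 0.0223, 0], [0.0036, 0, -0.0005, 0, 0.0223, 0]])

```text
time_s: 8.05
tcp_pos: [0.5799, 0.2093, 0.0516]
orientation: [0.203, 0.598, 0.759, -0.161]
contact_force: [0.1, 0.4, 1.5]
gripper_width: 0.024
finger_force: 59.3
```

```bash
python3 -c "
from h import *
print(delta(*tgt(36,13,29)),delta(*tgt(34,13,30)))"
```

```text
[ 0.0021  0.0004 -0.0006 -0.0003  0.018   0.0002] [ 0.0002  0.0004 -0.0003 -0.0003  0.0005  0.0002]
```

Force points to +y and up, so the button end is resting on the ramp. I'll push further towards the spring.

>>> jog_arm(ticks=[[0.001, 0, -0.001, 0, 0, 0], [0.0022, 0, -0.0015, 0, 0, 0], [0.0035, 0, -0.002, 0, 0, 0], [0.0035, 0, -0.002, 0, 0, 0], [0.0035, 0, -0.002, 0, 0, 0]])

```text
time_s: 8.68
tcp_pos: [0.579, 0.2129, 0.0514]
orientation: [0.204, 0.598, 0.758, -0.161]
contact_force: [0.9, -1.9, -0.1]
gripper_width: 0.0239
finger_force: 59.2
```

```bash
python3 - <<'E'
from workcell import arm
from h import *
print(delta(*tgt(37,13,30)))
a=[]
for n,(x,y) in(("top",(122,170)),("scene",(240,85))):
    c=arm.read_camera(n);i=c["img"][:,:,::-1];a.append(cv2.resize(i[y:y+100,x:x+100],None,fx=4,fy=4,interpolation=cv2.INTER_CUBIC))
cv2.imwrite("pics/t2.png",np.hstack(a))
E
```

```text
[-0.0005  0.0004 -0.0001 -0.0006  0.0012  0.    ]
```

View pics/t2.png

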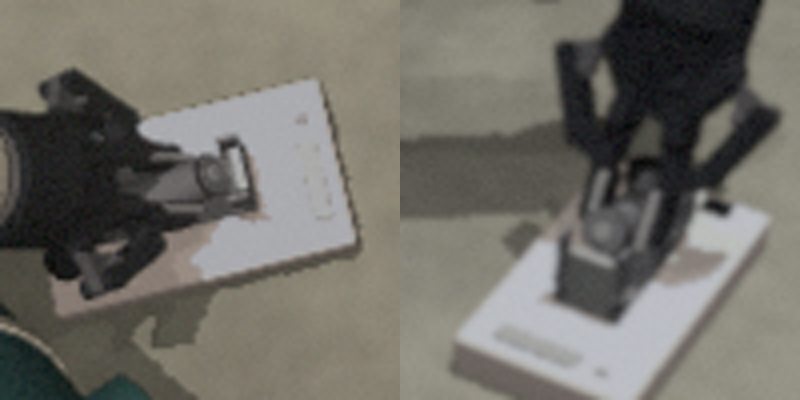

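The cell is centred between the cheeks with its button end above the lip. The force change suggests the spring is just engaged, so I push on and watch the force.

>>> jog_arm(ticks=[[0.0017, 0, -0.001, 0, 0, 0], [0.0035, 0, -0.002, 0, 0, 0], [0.0035, 0, -0.002, 0, 0, 0], [0.0035, 0, -0.002, 0, 0, 0]])

```text
time_s: 9.28
tcp_pos: [0.578, 0.2168, 0.0514]
orientation: [0.204, 0.598, 0.758, -0.161]
contact_force: [1.0, -3.9, 1.7]
gripper_width: 0.0238
finger_force: 59.2
```

>>> jog_arm(ticks=[[0.001, 0, -0.0005, 0, 0, 0], [0.0017, 0, -0.001, 0, 0, 0], [0.0026, 0, -0.0015, 0, 0, 0], [0.0026, 0, -0.0015, 0, 0, 0], [0.0026, 0, -0.0015, 0, 0, 0]])

```text
time_s: 9.9
tcp_pos: [0.5774, 0.2192, 0.0515]
orientation: [0.204, 0.598, 0.758, -0.161]
contact_force: [0.3, -5.3, 0.9]
gripper_width: 0.0237
finger_force: 59.1
```

```bash
python3 -c "
from h import *
print(delta(*tgt(44,13,30)),delta(*tgt(44,13.5,20)),delta(*tgt(44,14,10)),delta(*tgt(44,14,0)))"
```

```text
[-0.0001  0.0004 -0.0002 -0.0009  0.002  -0.0002] [ 0.0022  0.0005  0.0061 -0.0009  0.1765 -0.0003] [ 0.0055  0.0005  0.0119 -0.0009  0.351  -0.0004] [ 1.020e-02  5.000e-04  1.750e-02 -9.000e-04  5.256e-01 -5.000e-04]
```

Spring force is about 5 N, roughly 8 mm of travel. I push 2 mm more and level the cell about its flat end.

In the tool's units: 0.176 rad is 0.056.

>>> jog_arm(ticks=[[0.0017, 0, -0.001, 0, 0, 0], [0.0026, 0, 0.0015, 0, 0.028, 0], [0.0035, 0.0003, 0.005, 0, 0.056, 0], [0.0035, 0.0003, 0.005, 0, 0.056, 0], [0.0035, 0.0003, 0.005, 0, 0.056, 0]])

```text
time_s: 10.52
tcp_pos: [0.5782, 0.2193, 0.0458]
orientation: [0.137, 0.61, 0.773, -0.108]
contact_force: [0.8, -6.5, 2.7]
gripper_width: 0.0239
finger_force: 61.0
```

```bash
python3 -c "
from h import *
print(delta(*tgt(46,13.5,20)),delta(*tgt(46,14,10)),delta(*tgt(46,14,0)))"
```

```text
[ 0.0011 -0.0003  0.0003 -0.0004  0.0005 -0.0015] [ 0.0034 -0.0003  0.0066 -0.0002  0.175  -0.0015] [ 7.000e-03 -3.000e-04  1.290e-02 -1.000e-04  3.495e-01 -1.500e-03]
```

In the tool's units: 0.175 rad is 0.0557.

>>> jog_arm(ticks=[[0.0015, 0, 0.003, 0, 0.028, 0], [0.003, -0.0003, 0.0063, 0, 0.0557, -0.0003], [0.003, -0.0003, 0.0063, 0, 0.0557, -0.0003], [0.003, -0.0003, 0.0063, 0, 0.0557, -0.0003]])

```text
time_s: 11.02
tcp_pos: [0.5783, 0.2187, 0.0387]
orientation: [0.069, 0.617, 0.782, -0.054]
contact_force: [3.0, -7.2, 1.7]
gripper_width: 0.0242
finger_force: 61.8
```

```bash
python3 -c "
from h import *
print(delta(*tgt(46,14,10)),delta(*tgt(46,13.5,0)))"
```

```text
[ 0.0015 -0.0003  0.     -0.0001  0.0014 -0.0012] [ 0.0041 -0.0003  0.0073 -0.      0.1759 -0.0012]
```

In the tool's units: 0.176 rad is 0.056.

>>> jog_arm(ticks=[[0.0013, 0, 0.0033, 0, 0.028, 0], [0.0025, -0.0003, 0.0068, 0, 0.056, -0.0003], [0.0025, -0.0003, 0.0068, 0, 0.056, -0.0003], [0.0025, -0.0003, 0.0068, 0, 0.056, -0.0003]])

```text
time_s: 11.52
tcp_pos: [0.5781, 0.2198, 0.0312]
orientation: [0.0, 0.619, 0.785, 0.0]
contact_force: [2.9, -8.6, -0.2]
gripper_width: 0.0243
finger_force: 62.2
```

```bash
python3 - <<'E'
from workcell import arm
from h import *
print(delta(*tgt(46,13,0)))
a=[]
for n,(x,y) in(("top",(122,170)),("scene",(240,85))):
    c=arm.read_camera(n);i=c["img"][:,:,::-1];a.append(cv2.resize(i[y:y+100,x:x+100],None,fx=4,fy=4,interpolation=cv2.INTER_CUBIC))
cv2.imwrite("pics/t3.png",np.hstack(a))
E
```

```text
[ 0.0017 -0.0003  0.0009  0.0004 -0.0003 -0.0004]
```

View pics/t3.png

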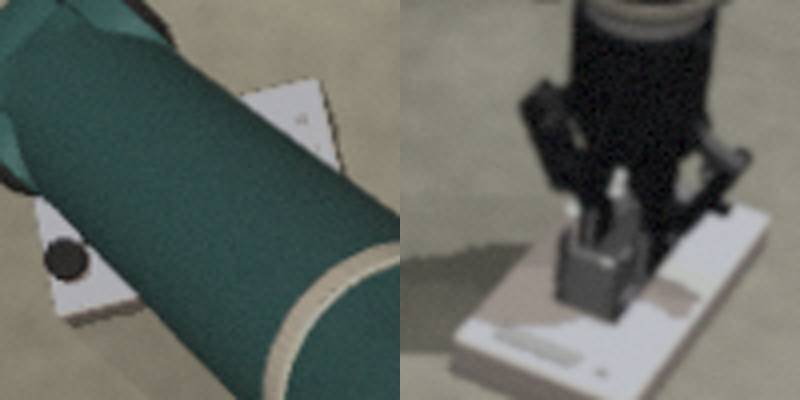

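The cell is level and its button end has gone down behind the wall. I ease back 3 mm, in case the fingers are near the guides, and then release.

>>> jog_arm(ticks=[[-0.0015, 0, 0.0005, 0, 0, 0], [-0.003, 0, 0.0008, 0, 0, 0], [-0.003, 0, 0.0008, 0, 0, 0], [-0.003, 0, 0.0008, 0, 0, 0]])

```text
time_s: 12.12
tcp_pos: [0.5784, 0.2189, 0.0308]
orientation: [-0.0, 0.619, 0.786, 0.001]
contact_force: [2.5, -5.9, 1.3]
gripper_width: 0.024
finger_force: 60.9
```

>>> jog_arm(ticks=[[-0.001, 0, 0.0005, 0, 0, 0], [-0.002, 0, 0.0005, 0, 0, 0], [-0.002, 0, 0.0005, 0, 0, 0], [-0.002, 0, 0.0005, 0, 0, 0]])

```text
time_s: 12.62
tcp_pos: [0.5787, 0.2181, 0.0308]
orientation: [-0.001, 0.618, 0.786, 0.002]
contact_force: [1.5, -4.0, 6.1]
gripper_width: 0.0238
finger_force: 61.3
```

>>> jog_arm(ticks=[[0, 0, 0, 0, 0, 0], [0, 0, 0, 0, 0, 0], [0, 0, 0, 0, 0, 0], [0, 0, 0, 0, 0, 0], [0, 0, 0, 0, 0, 0], [0, 0, 0, 0, 0, 0]], jaw=0.05)

```text
time_s: 13.38
tcp_pos: [0.5776, 0.2177, 0.0299]
orientation: [-0.001, 0.618, 0.786, 0.001]
contact_force: [0.4, 1.0, -1.1]
gripper_width: 0.0498
finger_force: 0.0
```

```bash
python3 -c "
from workcell import arm
print(arm.get_obs()['contact_force'])"
```

```text
[ 0.4055049   1.02367308 -1.05253072]
```

Released, with no contact force left. I raise straight up and out of the way, then check.

>>> jog_arm(ticks=[[0, 0, -0.015, 0, 0, 0], [0, 0, -0.04, 0, 0, 0], [0, 0, -0.09, 0, 0, 0], [0, 0, -0.14, 0, 0, 0], [0, 0, -0.19, 0, 0, 0], [0, 0, -0.22, 0, 0, 0], [0, 0, -0.22, 0, 0, 0]])

```text
time_s: 14.25
tcp_pos: [0.5791, 0.218, 0.254]
orientation: [0.001, 0.618, 0.786, 0.003]
contact_force: [-0.2, -0.1, -0.7]
gripper_width: 0.0499
finger_force: 0.0
```

>>> jog_arm(ticks=[[-0.06, 0, 0, 0, 0, 0], [-0.12, 0, 0, 0, 0, 0], [-0.18, 0, 0, 0, 0, 0], [-0.24, 0, 0, 0, 0, 0], [-0.3, 0, 0, 0, 0, 0], [-0.3, 0, 0, 0, 0, 0]])

```text
time_s: 15.0
tcp_pos: [0.6483, -0.0822, 0.2473]
orientation: [-0.001, 0.622, 0.783, -0.001]
contact_force: [-0.7, -0.1, -0.8]
gripper_width: 0.0496
finger_force: 0.0
```

```bash
python3 - <<'E'
from workcell import arm
from h import *
a=[]
for n,(x,y) in(("top",(122,170)),("scene",(240,85))):
    c=arm.read_camera(n);i=c["img"][:,:,::-1];cv2.imwrite(f"pics/end_{n}.png",i);a.append(cv2.resize(i[y:y+100,x:x+100],None,fx=4,fy=4,interpolation=cv2.INTER_CUBIC))
cv2.imwrite("pics/t4.png",np.hstack(a))
E
```

```text
(no output)
```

View pics/t4.png

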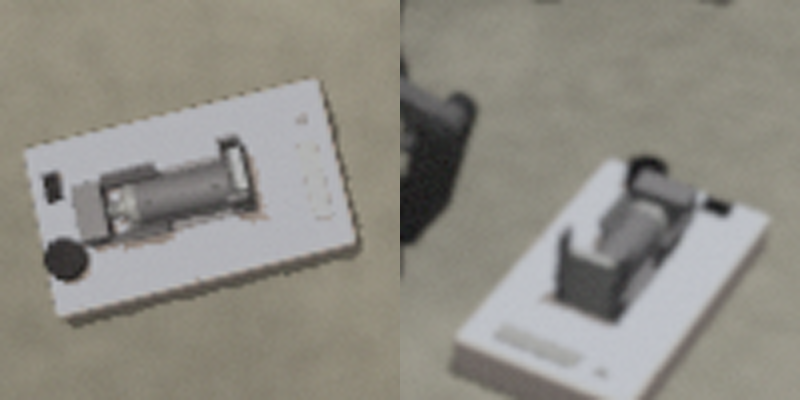

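The cell lies flat along the cradle: flat end at about (125,200) in the top crop against the plunger, button end tucked under the lip at about (235,175). I'm handing it in.

```bash
python3 -c "
from workcell import arm
print(arm.sign_off())"
```

```text
the job is handed in; nothing more can be done
None
```

I fitted the thicker cell into the cradle and handed the job in: the last pictures show it flat, flat end on the spring contact and button end under the lip, but the sign-off returned no verdict.

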